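# Roll a pipette canister into its V-rest

### The arm

A 6-joint arm with a two-finger parallel gripper is mounted at the origin on the work surface. World frame = base frame: x ahead of the robot, y to its left, z up, the work surface at z = 0. Lengths are in m, angles in rad, forces in N, time in s.
With the tool pointing down it reaches from about 0.275 to 0.725 m from the base axis. Payload 5.6 kg.
Tool frame: the origin (TCP) lies midway between the tips of the shut fingers; the grasp point (between the pads) lies 19 mm behind it; z points along the fingers, y is the direction in which the jaws open and shut (so a half turn about z gives the same grasp; the last joint's range is limited). The gripper opens to 85 mm and grips with 20 to 120 N. Pads are 22 mm wide; open, the fingers measure 114 mm over their backs; the gripper's body (76 mm by 85 mm) begins 54 mm behind the grasp point. The pads swing forward as they close: fully open they stand 13 mm farther back than shut.
Start: joints at [1.512, 0.255, 0.108, 0, -1.424, -0.285], TCP at [0.185, 0.518, 0.197] pointing down, gripper open.
Joint ranges: [-2.95, 2.95], [-1.21, 1.97], [-1.09, 1.5], [-2.87, 1.71], [-2.94, -0.07], [-3.05, 3.05]. Speed limits (rad/s): [2.57, 2.57, 3.14, 3.14, 3.14, 3.14].

### API

Orientations are given as a rotation vector (axis times angle).
In Python, from workcell import sense, viewer, env gives the robot as it stands.
- The arm moves only by the tool play_rows, never from a script. Its argument "motion" is a list of rows, each a list of 3 entries, a list of its own where there are three numbers: the shift along the tool's x, y, z in mm, then the turn about the tool's z in rad, then the opening, from 0 (shut) to 1 (fully open). In form: [[[tx, ty, tz], turn, fingers], ...]. A call has 1 to 10 rows; each row shifts and turns the commanded pose from where the row before left it, along the tool's axes as they then stand; what a row does not reach is not made up. A row lasts 1/8 s, in which the tool goes at most 62.5 mm and 10.7 degrees, less where a joint would pass 70% of its speed; a pose out of reach is approached as far as the arm can. A call is refused whole if a number of a shift passes 62.5 or a number of a turn 0.188, either way. A call with a gripper value outside its range is refused whole. The fingers move at their own pace and stop on an object; "newtons" is the grip in N (left out, the last holds). Time passes only in rows, so rows that do not move let the fingers close. It gives the time, the measured TCP pose, the force and the opening at its end, in the units of the state.
- sense(): the state, without advancing time (a new reading comes with each control period).
- viewer.grab_frame(name): name is "scene" or "side" or "wrist"; returns (picture, depth): 384x512x3 uint8, red, green, blue; 384x512 float32, m along the optical axis (not along the pixel's ray), 0 where there is no reading.
- viewer.get_calibration(name): a dict with "intrinsics" (3x3 intrinsics, pixels), "k1" (the pictures are not rectified: a ray, as slopes to the right and down, at radius r is drawn at 1 + k1 r^2 times it, then the intrinsics apply), "rvec" (rotation vector, rad) and "tvec" (3), from world to camera coordinates, as OpenCV has them. Camera axes: x right, y down, z forward; pixel columns grow to the right and rows downward; lengths in m; the calibration is good to about 2 mm. A picture is of the moment at which its call begins: read the wrist's pose just before it. get_calibration takes no time and is no camera call; for the wrist camera it gives the pose at the moment of the call.
- env.hand_in(): hands the job in, once; it reports no verdict.
The state is a dict: "time_s": time; "joint_pos": joint angles; "joint_velocities": joint speeds; "joint_torque": joint torques, N m; "eef_pos": TCP position; "tcp_rot": TCP orientation; "wrist_force": force on the tool from outside, world axes, zero at the start; "wrist_torque": the same for the moment, N m; "width": finger opening in m.
Only numpy, scipy, OpenCV 4.12 (cv2) and the standard library are available. Lean on these libraries where they do the work, as an engineer would, in place of code of your own. Each camera call takes 0.05 s, during which the arm holds its last target.

### The job

Roll the steel pipette canister with the purple band, which lies on the bench, along the bench by its side and over the ramp into the groove of the V-rest, then push on its cap end until its base is fully home against the rest's end stop. Only push it, gently, with the outside of the fingers; never lift it or tip it up, because the slip-on cap would come off and spill the glass pipettes. Leave everything else on the bench where it stands, and finish with the canister lying still in the groove.

Things in the scene. Friction and masses are not known exactly. Their poses are not given: they have to be found in the camera images.
- canister: steel pipette canister with purple band, a closed can lying on its side, to the left or right of the rest; 50 mm diameter all along, 180 mm long, 0.24 to 0.48 kg. Origin mid-length on its axis, 25 mm above the bench at first. x is its axis, from cap to base, within 0.12 rad of the rest's x at first; y, z turn as it rolls. Polished, slips under a finger. A push rolls it straight across its axis, even off-centre; pushed at 50 mm/s it coasts up to 20 mm.
- cap_end (a point): centre of the canister's flat cap end (x = -90 mm), the end that faces roughly towards the robot
- base_end (a point): centre of the canister's flat base end (x = +90 mm), the end that goes against the end stop; the purple band is 46 to 60 mm from this end
- rest: V-rest fixed to the bench: dark green block, 170 mm along x, 146 mm across y, black-lined groove along x. Origin at the centre of its underside, z up, x towards the end stop and within 0.2 rad of world x. A canister lying in the groove has its axis over y = 0, 32 mm above the bench; fully home its middle is at x = -5 mm. With its middle at x = -75 to -10 mm it lies safely in the groove.
- stop_face (a point): point on the end stop's face that meets the canister's base, at x = +85 mm, 32 mm above the bench. An upright aluminium plate 76 mm wide (y -38 to +38 mm), 56 mm high and 8 mm thick, at the far end of the groove; the canister must roll in with its base short of this face (push it endwise on the bench first if it would not). It stops the canister dead
- groove_near (a point): bottom of the groove at the rest's near end (x = -85 mm), 3 mm above the bench. The groove's sides rise at 30 degrees to the crests (120 degree V). A canister fully home sticks out 10 mm past this end, over free bench; it slides along the groove under a push of 1 to 4 N
- crest_left (a point): middle of the rest's left crest (y = +21 mm), 15 mm above the bench; from it a ramp falls outwards to the bench, 1 mm high at y = +73 mm
- crest_right (a point): middle of the rest's right crest (y = -21 mm), 15 mm above the bench; its ramp reaches the bench, 1 mm high, at y = -73 mm
- tip_box: light-blue pipette-tip box with a closed lid, 126 x 88 x 89 mm, origin at the centre of its underside; a bystander on the other side of the rest
- spare_canister: a second steel canister like the first (50 mm diameter, 180 mm) but with an ORANGE band and standing upright; origin at its middle, 90 mm above the bench; a bystander
- tube_rack: clear acrylic rack with capped tubes, 70 x 190 mm, 107 mm high over the caps, origin at the centre of its underside; a bystander
- dish_stack: stack of three clear culture dishes, 91 mm diameter, 47 mm high, origin at the centre of its underside; a bystander
- reagent: amber bottle with a blue cap, 72 mm diameter, 170 mm high, origin at the centre of its underside; a bystander
- beaker: small glass beaker, 72 mm diameter, 90 mm high, origin at the centre of its underside; a bystander
- timer: white bench timer, 70 x 60 x 20 mm, origin at the centre of its underside; a bystander
Things that resemble listed ones, but are neither listed nor needed, are in the scene too. Leave any yellow look-alike of the canister alone. What is shaped like the rest but yellow is not meant.

How it is judged:
On the way, in this order (a step that is already met when the one before it is completed fails the run):
1. the canister rolls along the bench on its side (angular speed of canister above 0.4 rad/s and distance of canister from where it was at the start of the episode above 0.02 m and height (world z) of canister below 0.03 m), for 0.1 s.
2. the canister lies in the V-groove (y of canister in the frame of rest between -0.006 and 0.006 m and height (world z) of canister between 0.028 and 0.036 m and angle between the x axis of canister and the x axis of rest, either way round below 0.06 rad and x of canister in the frame of rest between -0.085 and 0.002 m), for 0.2 s.
At the end, for the whole second after the job is handed in: The canister lies still in the groove: its axis within 4 mm of the groove's centre line and 0.05 rad of its direction, 29 to 35 mm above the bench, and its base no more than 5 mm from the face of the end stop. Every bystander is within 30 mm of where it stood (y of canister in the frame of rest between -0.004 and 0.004 m and height (world z) of canister between 0.029 and 0.035 m and angle between the x axis of canister and the x axis of rest, either way round below 0.05 rad and x of canister in the frame of rest between -0.01 and 0 m and linear speed of canister below 0.01 m/s and angular speed of canister below 0.2 rad/s and distance of each of tip_box, spare_canister, tube_rack, dish_stack, reagent, beaker, timer from where it was at the start of the episode below 0.03 m); the robot touches nothing.
It fails at once if the canister is lifted: its middle rises more than 45 mm above the bench, or more than 33 mm while it is still well clear of the rest (height (world z) of canister above 0.045 m or (height (world z) of canister above 0.033 m and horizontal distance between canister and rest above 0.13 m)).
It fails at once if the canister is tipped up by more than 0.25 rad (about 14 degrees) (angle between canister's own x axis and vertical below 1.32 rad).
It fails at once if the canister is pushed or squeezed with more than 30 N, or moves faster than 0.6 m/s (contact force between the fingers and canister above 30 N or linear speed of canister above 0.6 m/s).
It fails at once if a bystander is shoved more than 30 mm (distance of any of tip_box, spare_canister, tube_rack, dish_stack, reagent, beaker, timer from where it was at the start of the episode above 0.03 m).
It also fails if it takes over 67 s, if anything falls off the work surface, if the arm or the gripper's body presses on something with over 40 N, if the wrist force passes 120 N, or if a joint passes its speed limit or range.

## Working session

There is one attempt and no reset: what is moved stays moved. The work goes in short steps, Python scripts to look and compute and a tool call to move; the robot and the scene stay as the last step left them, time stands still between calls to the robot, and variables do not carry over. Pictures are saved under pics/ and viewed, and the job is handed in when it is done.

Besides the shell and the picture viewer there is one more tool, called after "Request:" by a JSON object that holds its "method" and its "body", one argument or row to a line. play_rows: Moves the arm, as the interface text tells. Its arguments: {"type":"object","properties":{"motion":{"type":"array","items":{"type":"array"}},"newtons":{"type":"number"}},"required":["motion"]}

```bash
ls; mkdir -p pics
cat > h.py <<'E'
import numpy as np, cv2
from workcell import sense, viewer, env
def save(n,im): cv2.imwrite('pics/'+n,cv2.cvtColor(im,cv2.COLOR_RGB2BGR))
def cal(n):
    c=viewer.get_calibration(n); K=np.array(c['intrinsics']);R=cv2.Rodrigues(np.array(c['rvec'],float))[0];t=np.array(c['tvec'],float).ravel();return K,c['k1'],R,t
def ray(c,uv):
    K,k1,R,t=c; uv=np.atleast_2d(np.array(uv,float))
    p=cv2.undistortPoints(uv[:,None],K,np.array([k1,0,0,0,0.]))[:,0]
    d=np.c_[p,np.ones(len(p))]@R   # world dir, depth 1
    return -R.T@t,d
def onz(c,uv,z):
    o,d=ray(c,uv); s=(z-o[2])/d[:,2]; return o+s[:,None]*d
def proj(c,P):
    K,k1,R,t=c; return cv2.projectPoints(np.atleast_2d(np.array(P,float)),cv2.Rodrigues(R)[0],t,K,np.array([k1,0,0,0,0.]))[0][:,0]
def cloud(c,depth):
    h,w=depth.shape; v,u=np.mgrid[:h,:w]; o,d=ray(c,np.c_[u.ravel(),v.ravel()])
    return (o+d*depth.reshape(-1,1)).reshape(h,w,3)
E
python3 - <<'E'
from h import *
for n in ['scene','side']:
    im,d=viewer.grab_frame(n); save(n+'0.png',im); np.save(n+'0.npy',d); np.save(n+'0i.npy',im); c=cal(n); print(n,-c[2].T@c[3],c[0][0,0],(d>0).mean())
s=sense();print(s)
E
```

```text
pics
scene [1.34122597 0.33876597 1.3364619 ] 393.394716171133 0.9959818522135416
side [0.39867004 1.56896621 1.32586934] 499.2496511196387 0.9343770345052084
{'time_s': 0.1, 'joint_pos': array([ 1.51161960e+00,  2.55698160e-01,  1.07164590e-01, -4.19555566e-04,
       -1.42390546e+00, -2.84585167e-01]), 'joint_velocities': array([ 3.52443474e-05, -1.52659895e-03,  2.46895522e-03,  1.16194546e-03,
        1.42510525e-03,  1.01191622e-03]), 'joint_torque': array([-2.15535008e-03, -3.87604523e+01,  2.38477153e+01,  5.37794039e+00,
       -3.72210590e-03, -2.72399681e-06]), 'eef_pos': array([0.18515854, 0.51737748, 0.19649336]), 'tcp_rot': array([ 3.09362985e+00, -5.37133426e-01, -3.57332360e-04]), 'wrist_force': array([-0.11684812,  0.88010339,  0.30271934]), 'wrist_torque': array([-0.02819444,  0.01484246,  0.01597366]), 'width': 0.08518525495972801}
```

View pics/scene0.png

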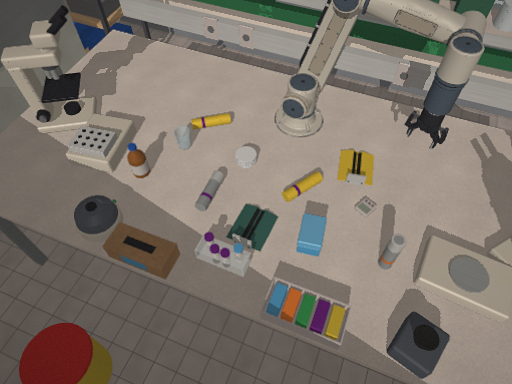

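View pics/side0.png

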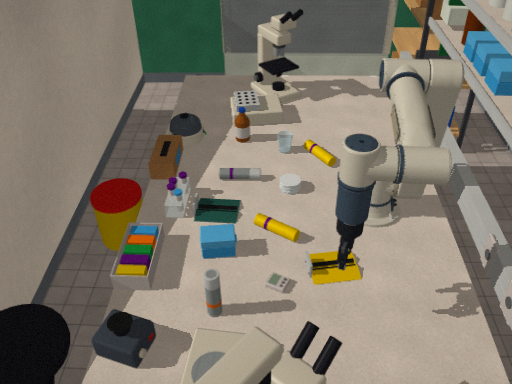

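Possible candidates for the canister (scene pixels):
- Steel can with a purple band, lying, at (210,189).
- Yellow look-alikes at (211,121) and (303,186).
- Upright orange-band can at (393,250).

For the rest there is the dark green block at (252,227) and a yellow look-alike at (356,166). I choose the steel can at (210,189) and the green block, and check both in a crop.

Run:
```python
from h import *
im=np.load('scene0i.npy'); d=np.load('scene0.npy'); c=cal('scene')
save('crop0.png',cv2.resize(im[155:285,175:335],None,fx=4.5,fy=4.5,interpolation=cv2.INTER_CUBIC))
im2=np.load('side0i.npy'); save('crop1.png',cv2.resize(im2[130:270,150:310],None,fx=4.5,fy=4.5,interpolation=cv2.INTER_CUBIC))
for n in ['scene','side']:
    im=np.load(n+'0i.npy'); d=np.load(n+'0.npy'); c=cal(n); P=cloud(c,d)
    hsv=cv2.cvtColor(im,cv2.COLOR_RGB2HSV)
    print(n)
    # canister by height and region
    if n=='scene': uv=(210,189); rr=(252,227)
    else: uv=(240,174); rr=(218,210)
    for q in (uv,rr): print(P[q[1],q[0]])
    bench=P[...,2]
    m=(P[...,2]>0.012)&(P[...,2]<0.07)&(np.abs(P[...,0]-P[uv[1],uv[0],0])<.13)&(np.abs(P[...,1]-P[uv[1],uv[0],1])<.09)
    k,l,st,ce=cv2.connectedComponentsWithStats(m.astype(np.uint8)); 
    for i in range(1,k):
        if st[i,4]>40: print(i,st[i],ce[i],P[l==i].mean(0),P[l==i][:,2].max())
```

```text
scene
[ 0.55794484 -0.19095939  0.04665098]
[0.63642959 0.02498116 0.0080645 ]
1 [194 170  31  41 538] [209.26951673 189.94237918] [ 0.55968848 -0.19336239  0.04233699] 0.057259404418622095
side
[ 0.54630904 -0.17500786  0.03937035]
[0.62219088 0.04540379 0.02025419]
1 [220 168  41  12 450] [240.10888889 173.01555556] [ 0.54649504 -0.18397114  0.03811344] 0.05978763690002076
```

View pics/crop0.png

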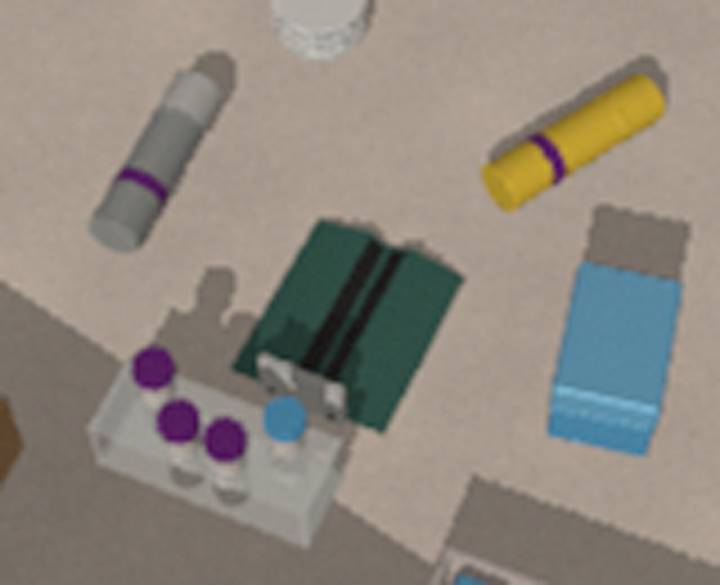

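View pics/crop1.png

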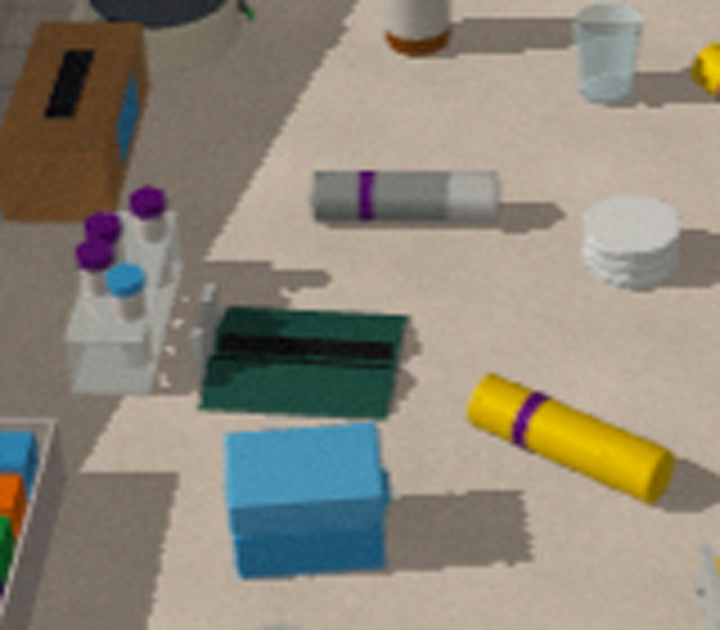

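Run:
```python
from h import *
for n in ['scene','side']:
    im=np.load(n+'0i.npy'); c=cal(n); hsv=cv2.cvtColor(im,cv2.COLOR_RGB2HSV)
    H,S,V=hsv[...,0],hsv[...,1],hsv[...,2]
    box=(slice(190,265),slice(220,290)) if n=='scene' else (slice(190,235),slice(185,250))
    m=np.zeros(H.shape,np.uint8); m[box]=((((H>70)&(H<95)&(S>90))|(V<45))[box])&(V[box]<110)
    m=cv2.morphologyEx(m,cv2.MORPH_CLOSE,np.ones((3,3)))
    k,l,st,ce=cv2.connectedComponentsWithStats(m); i=1+np.argmax(st[1:,4]); 
    ct=max(cv2.findContours((l==i).astype(np.uint8),cv2.RETR_EXTERNAL,cv2.CHAIN_APPROX_NONE)[0],key=cv2.contourArea)
    hull=cv2.convexHull(ct); ap=cv2.approxPolyDP(hull,3,True)[:,0]
    print(n,ap.tolist()); print(onz(c,ap,0.001).round(4).tolist())
    W=onz(c,hull[:,0],0.003)
    print('rect',cv2.minAreaRect((W[:,:2]*1000).astype(np.float32)))
    # black line & purple band
    b=np.zeros(H.shape,np.uint8); b[box]=(V[box]<40); 
    ys,xs=np.nonzero(b&(l==i)); 
    if len(xs)>5:
        Wb=onz(c,np.c_[xs,ys],0.006); vx=cv2.fitLine((Wb[:,:2]*1000).astype(np.float32),cv2.DIST_HUBER,0,.01,.01).ravel();print('groove',vx,len(xs),'ang',np.arctan(vx[1]/vx[0]))
    # canister
    box=(slice(165,215),slice(190,230)) if n=='scene' else (slice(160,188),slice(212,268))
    d=np.load(n+'0.npy');P=cloud(c,d)
    m=np.zeros(H.shape,bool); m[box]=(P[box][...,2]>.012)
    Q=P[m]; med=np.median(Q,0); Q=Q[np.linalg.norm((Q-med)[:,:2],axis=1)<.11]
    vx=cv2.fitLine((Q[:,:2]*1000).astype(np.float32),cv2.DIST_HUBER,0,.01,.01).ravel(); print('can cloud',vx,np.arctan(vx[1]/vx[0]),len(Q))
    pm=np.zeros(H.shape,bool); pm[box]=((H>130)&(H<165)&(S>80))[box]; ys,xs=np.nonzero(pm)
    print('band',xs.mean(),ys.mean(),len(xs), P[pm].mean(0))
    # silhouette mask vs bench: low saturation / grey
    np.save(n+'_canmask.npy',m)
    ct=max(cv2.findContours(m.astype(np.uint8),cv2.RETR_EXTERNAL,cv2.CHAIN_APPROX_NONE)[0],key=cv2.contourArea)
    print('minrect px',cv2.minAreaRect(ct), cv2.boxPoints(cv2.minAreaRect(ct)).tolist())
```

```text
scene [[246, 205], [276, 217], [259, 250], [227, 236]]
[[0.547, -0.0389, 0.001], [0.5545, 0.094, 0.001], [0.7146, 0.0861, 0.001], [0.7058, -0.0504, 0.001]]
rect ((627.8439331054688, 23.78470230102539), (139.86668395996094, 169.5328826904297), 86.41114044189453)
groove [ 9.9952215e-01 -3.0911304e-02  6.2243945e+02  1.6669594e+01] 180 ang -0.030916229
can cloud [ 9.9898362e-01 -4.5074176e-02  5.5936908e+02 -1.9161363e+02] -0.045089453 538
band 206.55172413793105 194.9655172413793 29 [ 0.58827814 -0.19154378  0.04456466]
minrect px ((208.87693786621094, 189.7153778076172), (13.891888618469238, 43.78425598144531), 29.744882583618164) [[191.98463439941406, 205.27691650390625], [213.7077178955078, 167.26153564453125], [225.7692413330078, 174.15383911132812], [204.04615783691406, 212.16921997070312]]
side [[239, 200], [234, 222], [195, 220], [200, 199]]
[[0.5435, -0.0436, 0.001], [0.5547, 0.0945, 0.001], [0.7119, 0.0867, 0.001], [0.7084, -0.0463, 0.001]]
rect ((630.6251831054688, 24.27984619140625), (140.81182861328125, 169.0984649658203), 86.80110931396484)
groove [ 9.9931335e-01 -3.7051342e-02  6.3149341e+02  1.1931447e+01] 213 ang -0.037059825
can cloud [ 9.9993849e-01 -1.1092001e-02  5.4673102e+02 -1.8099518e+02] -0.011092229 451
band 231.0 173.0 33 [ 0.58613006 -0.18208459  0.03897219]
minrect px ((240.0, 173.5), (11.0, 40.0), 90.0) [[220.0, 168.0], [260.0, 168.0], [260.0, 179.0], [220.0, 179.0]]
```

Run:
```python
from h import *
c=cal('side'); 
for n,uv,z in [('dish',(290,180),.047),('beaker',(286,135),.09),('reagent',(242,110),.17),('rackcaps',(177,187),.1),('spare',(211,272),.18),('tipbox',(218,230),.089),('timer',(278,281),.02),('yel1',(277,227),.025),('yel2',(320,152),.025)]:
    print(n,onz(c,uv,z)[0].round(3))
c=cal('scene')
for n,uv,z in [('dish',(246,155),.047),('beaker',(184,128),.09),('reagent',(131,147),.17),('spare',(399,238),.18),('tipbox',(313,228),.089)]:
    print(n,onz(c,uv,z)[0].round(3))
R=cv2.Rodrigues(sense()['tcp_rot'])[0]; print(R.round(3)); w=cal('wrist'); o=-w[2].T@w[3]; print('wrist cam in tool',R.T@(o-sense()['eef_pos']),'axis in tool',R.T@w[2][2])
print(R.T@(np.array([0.5,-0.1,0.3])-sense()['eef_pos'])*1000)
```

```text
dish [ 0.33  -0.126  0.047]
beaker [ 0.345 -0.416  0.09 ]
reagent [ 0.553 -0.507  0.17 ]
rackcaps [0.788 0.001 0.1  ]
spare [0.588 0.526 0.18 ]
tipbox [0.6   0.238 0.089]
timer [0.38  0.415 0.02 ]
yel1 [0.384 0.146 0.025]
yel2 [ 0.186 -0.375  0.025]
dish [ 0.338 -0.127  0.047]
beaker [ 0.331 -0.424  0.09 ]
reagent [ 0.567 -0.519  0.17 ]
spare [0.582 0.533 0.18 ]
tipbox [0.599 0.252 0.089]
[[ 0.941 -0.337 -0.001]
 [-0.337 -0.941 -0.002]
 [ 0.     0.002 -1.   ]]
wrist cam in tool [ 8.26363258e-02 -1.64098362e-04 -1.75718487e-01] axis in tool [-3.24544451e-01 -5.56309335e-04  9.45870282e-01]
[ 504.5325195   475.28882586 -102.6702881 ]
```

Request:
{"method": "play_rows", "body": {
  "motion": [
    [[45,42,-10],0,0.0],
    [[45,42,-10],0,0.0],
    [[45,42,-10],0,0.0],
    [[45,42,-10],0,0.0],
    [[45,42,-10],0,0.0],
    [[45,42,-10],0,0.0],
    [[45,42,-10],0,0.0],
    [[45,42,-10],0,0.0],
    [[45,42,-10],0,0.0],
    [[45,42,-10],0,0.0]
  ],
  "newtons": 40
}}

```text
time_s: 1.35
eef_pos: [0.4678, -0.0313, 0.2974]
tcp_rot: [-3.095, 0.537, 0.0]
wrist_force: [1.8, 1.9, 0.6]
width: -0.0002
```

Request:
{"method": "play_rows", "body": {
  "motion": [
    [[20,30,0],0,0.0],
    [[0,0,0],-0.15,0.0],
    [[0,0,0],-0.14,0.0],
    [[0,0,0],0,0.0]
  ]
}}

```text
time_s: 1.85
eef_pos: [0.476, -0.0644, 0.2969]
tcp_rot: [-3.14, 0.087, 0.001]
wrist_force: [0.5, 0.2, 0.5]
width: 0.0004
```

Run:
```python
from h import *
c=cal('wrist'); im,d=viewer.grab_frame('wrist'); save('w1.png',im); np.save('w1i.npy',im); np.save('w1d.npy',d)
import pickle; pickle.dump(c,open('w1c.pkl','wb')); s=sense(); print(s['time_s'],s['eef_pos'],s['tcp_rot'],s['width'])
```

```text
1.9 [ 0.47599965 -0.0642461   0.29699054] [-3.14032702e+00  8.90350980e-02  1.09544671e-03] 8.252182423562862e-05
```

View pics/w1.png

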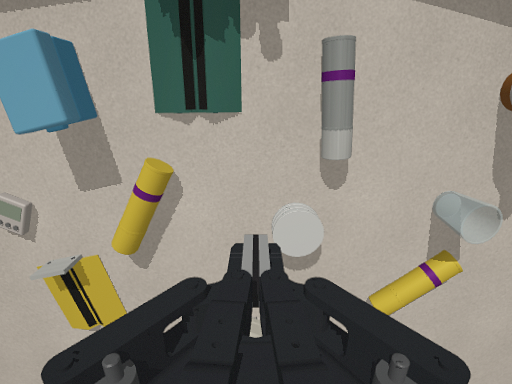

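```bash
cat > can.py <<'E'
from h import *
def canfit(c,im,box,z=0.025,yaw=-0.03,thr=None,vis=None):
    """box=(r0,r1,c0,c1); grey/unsaturated mask"""
    hsv=cv2.cvtColor(im,cv2.COLOR_RGB2HSV).astype(int); r0,r1,c0,c1=box
    m=np.zeros(im.shape[:2],np.uint8)
    rg=im[...,0].astype(int)-im[...,2].astype(int)   # bench is warm
    mm=(rg<12)
    m[r0:r1,c0:c1]=mm[r0:r1,c0:c1]
    m=cv2.morphologyEx(m,cv2.MORPH_OPEN,np.ones((3,3))); m=cv2.morphologyEx(m,cv2.MORPH_CLOSE,np.ones((5,5)))
    k,l,st,ce=cv2.connectedComponentsWithStats(m); i=1+np.argmax(st[1:,4]); m=(l==i)
    print('mask',st[i])
    if vis: v=im.copy(); v[m]=v[m]//2+np.array([0,127,0],np.uint8); save(vis,v)
    rows=np.arange(st[i,1]+12,st[i,1]+st[i,3]-12)
    L=[];Rr=[]
    for r in rows:
        xs=np.nonzero(m[r])[0]; L.append((xs[0]-.5,r)); Rr.append((xs[-1]+.5,r))
    for it in range(4):
        A=np.array([[np.cos(yaw),np.sin(yaw),0],[-np.sin(yaw),np.cos(yaw),0],[0,0,1]])
        o,dl=ray(c,L); _,dr=ray(c,Rr); o=A@o; dl=dl@A.T; dr=dr@A.T
        al=np.arctan2(dl[:,1],-dl[:,2]); ar=np.arctan2(dr[:,1],-dr[:,2]); a=(al+ar)/2
        y=o[1]+np.tan(a)*(o[2]-z)
        dm=(dl+dr)/2; x=o[0]+dm[:,0]/-dm[:,2]*(o[2]-z)
        p=np.polyfit(x,y,1); yaw+=np.arctan(p[0])
    R=(o[2]-z)/np.cos(a)*np.sin(np.abs(al-ar)/2)
    print('yaw',yaw,'y resid',(y-np.polyval(p,x)).std(),'radius',np.median(R)*1000)
    # band centre along axis
    H,S=hsv[...,0],hsv[...,1]; b=m&(H>130)&(H<168)&(S>70); ys,xs=np.nonzero(b)
    ypl=np.polyval(p,x).mean()
    # ends/band: rays hit cylinder; use top: plane through axis facing camera approx -> iterate on cylinder
    def alongx(uv):
        o_,d=ray(c,uv); o_=A@o_; d=d@A.T
        cy=ypl; oy=o_[1]-cy; oz=o_[2]-z
        qa=d[:,1]**2+d[:,2]**2; qb=oy*d[:,1]+oz*d[:,2]; qc=oy**2+oz**2-.025**2
        s=(-qb-np.sqrt(np.maximum(qb*qb-qa*qc,0)))/qa
        return o_[0]+s*d[:,0]
    xb=np.median(alongx(np.c_[xs,ys])); xmid=xb-(90-53)/1000.
    yax=np.polyval(p,xmid)
    C=A.T@np.array([xmid,yax,z]); print('centre from band',C.round(4))
    ux=(np.median(L,0)+np.median(Rr,0))/2
    ys,xs=np.nonzero(m); print('top/bottom row x', [alongx([(xs[ys==r].mean(),r)])[0]-xmid for r in (ys.min(),ys.max())])
    return C,yaw
E
python3 - <<'E'
from can import *
import pickle
c=pickle.load(open('w1c.pkl','rb')); im=np.load('w1i.npy')
C,yaw=canfit(c,im,(20,164,312,366),vis='m1.png')
# rest corners
hsv=cv2.cvtColor(im,cv2.COLOR_RGB2HSV);H,S,V=cv2.split(hsv)
m=(((H>70)&(H<95)&(S>90)&(V<110))|(V<40)).astype(np.uint8); m[:, :130]=0; m[:,255:]=0; m[125:]=0
m=cv2.morphologyEx(m,cv2.MORPH_CLOSE,np.ones((5,5))); m=cv2.morphologyEx(m,cv2.MORPH_OPEN,np.ones((5,5)))
v=im.copy(); v[m>0]=v[m>0]//2+np.array([120,0,0],np.uint8); save('m2.png',v)
# near edge; left, right edges
def lf(p): 
    q=cv2.fitLine(np.float32(p),cv2.DIST_HUBER,0,.01,.01).ravel(); return q
L=[];R=[]
for r in range(8,104):
    xs=np.nonzero(m[r])[0]; L.append((xs[0]-.5,r)); R.append((xs[-1]+.5,r))
for nm,E in (('L',L),('R',R)):
    W=onz(c,E,.001)[:,:2]; q=lf(W*1000); print(nm,q,np.arctan(q[1]/q[0]))
N=[]
for cc in range(160,236):
    N.append((cc,np.nonzero(m[:,cc])[0].max()+.5))
print('near px',N[::10])
NW=np.array([N[1],N[-2]]); print(onz(c,NW,.001))
# groove dark
g=(V<45)&(m>0); ys,xs=np.nonzero(g); 
for r in (10,40,70,100): print(r,np.nonzero(g[r])[0])
E
```

```text
mask [ 321   35   35  125 3929]
yaw 0.010850066856070607 y resid 0.0003182701581520795 radius 24.12525884616301
centre from band [ 0.5504 -0.1965  0.025 ]
top/bottom row x [np.float64(0.0887953703922526), np.float64(-0.08785997088742542)]
L [ 9.9870789e-01 -5.0818406e-02  6.3546149e+02  9.6176888e+01] -0.050840307
R [ 9.9853212e-01 -5.4163069e-02  6.4437030e+02 -4.8477203e+01] -0.054189585
near px [(160, np.float64(111.5)), (170, np.float64(111.5)), (180, np.float64(112.5)), (190, np.float64(111.5)), (200, np.float64(111.5)), (210, np.float64(111.5)), (220, np.float64(111.5)), (230, np.float64(111.5))]
[[ 0.54915321  0.09120642  0.001     ]
 [ 0.54161699 -0.03144552  0.001     ]]
10 [179 180 181 182 183 184 185 186 187 188 189 194 195 196 197 198 199 200
 201 202]
40 [181 182 183 184 185 186 187 188 189 190 191 195 196 197 198 199 200 201
 202 203]
70 [183 184 185 186 187 188 189 190 191 192 197 198 199 200 201 202 203 204]
100 [186 187 188 189 190 191 192 193 194 199 200 201 202 203 204 205 206]
```

View pics/m1.png

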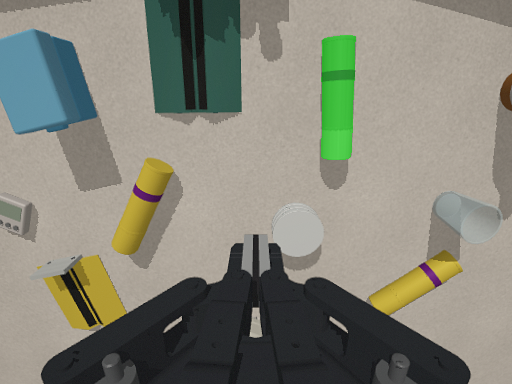

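View pics/m2.png

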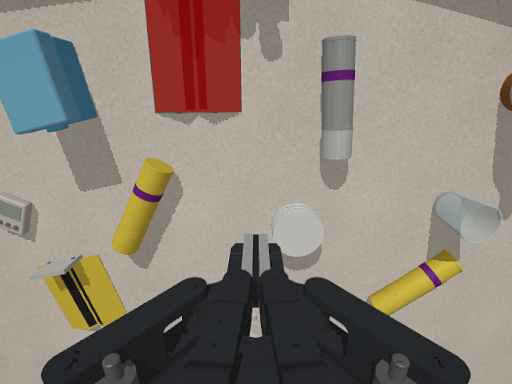

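Both masks fit cleanly.
- **Canister:** middle at (0.550, -0.197), yaw +0.011. The cap end is at wrist px (337,160).
- **Rest:** centre at (0.630, 0.024), yaw -0.053, near edge at row 112.

The canister is skewed 0.064 rad to the rest. Rolled as it lies, it would arrive at x ≈ -82 mm in the rest frame. I'll push it endwise about 30 mm first, with the flat finger side squared to the rest.

Request:
{"method": "play_rows", "body": {
  "motion": [
    [[-15,44,0],0,0.0],
    [[-15,44,20],0,0.0],
    [[-15,44,40],0,0.0],
    [[0,0,55],0,0.0],
    [[0,0,55],0,0.0],
    [[0,0,50],0,0.0],
    [[0,0,35],0,0.0],
    [[0,0,22],0,0.0],
    [[0,0,0],0,0.0],
    [[0,0,0],0,0.0]
  ]
}}

```text
time_s: 3.15
eef_pos: [0.425, -0.1938, 0.0213]
tcp_rot: [3.14, -0.085, 0.002]
wrist_force: [0.4, 0.3, 0.2]
width: 0.0004
```

Run:
```python
from h import *
c=cal('wrist'); im,d=viewer.grab_frame('wrist'); save('w2.png',im);s=sense(); print(s['time_s'],s['eef_pos'],s['tcp_rot'],s['width'],s['wrist_force'])
```

```text
3.2 [ 0.42524129 -0.19380375  0.02153668] [ 3.13995073 -0.08507871  0.00361192] -0.00037296476606125766 [ 0.36594938 -0.01904653  0.41941001]
```

View pics/w2.png

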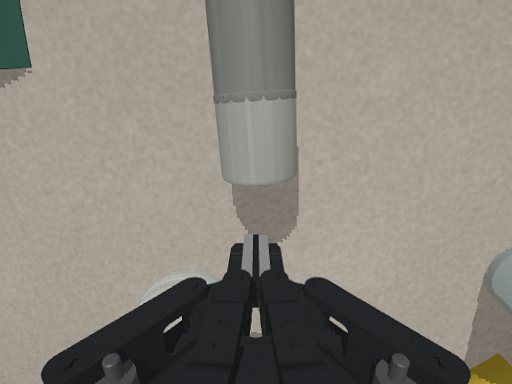

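Request:
{"method": "play_rows", "body": {
  "motion": [
    [[8,0,0],0,0.0],
    [[8,0,0],0,0.0],
    [[4,0,0],0,0.0],
    [[4,0,0],0,0.0],
    [[4,0,0],0,0.0],
    [[4,0,0],0,0.0],
    [[4,0,0],0,0.0],
    [[4,0,0],0,0.0],
    [[0,0,0],0,0.0]
  ]
}}

```text
time_s: 4.32
eef_pos: [0.4644, -0.1958, 0.0202]
tcp_rot: [3.14, -0.084, 0.0]
wrist_force: [0.2, 1.1, 0.1]
width: 0.0002
```

Run:
```python
from h import *
c=cal('wrist'); im,d=viewer.grab_frame('wrist'); save('w3.png',im);s=sense(); print(s['time_s'],s['eef_pos'],s['wrist_force'])
```

```text
4.375 [ 0.46412557 -0.19579059  0.02023049] [-0.10120671  0.12163135 -0.66677238]
```

View pics/w3.png

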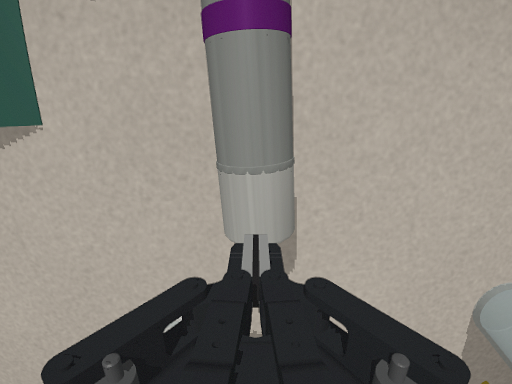

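Request:
{"method": "play_rows", "body": {
  "motion": [
    [[4,0,0],0,0.0],
    [[4,0,0],0,0.0],
    [[4,0,0],0,0.0],
    [[4,0,0],0,0.0],
    [[4,0,0],0,0.0],
    [[-3,0,0],0,0.0],
    [[-20,0,0],0,0.0],
    [[-5,0,-40],0,0.0],
    [[0,0,-60],0,0.0],
    [[0,0,-50],0,0.0]
  ]
}}

```text
time_s: 5.62
eef_pos: [0.4558, -0.1955, 0.1726]
tcp_rot: [3.14, -0.084, 0.002]
wrist_force: [1.4, 0.0, 0.4]
width: 0.0005
```

Request:
{"method": "play_rows", "body": {
  "motion": [
    [[-10,0,-50],0,0.0],
    [[0,0,-40],0,0.0],
    [[0,0,0],0,0.0]
  ]
}}

```text
time_s: 6.0
eef_pos: [0.4474, -0.1954, 0.2638]
tcp_rot: [3.139, -0.085, 0.011]
wrist_force: [0.7, 0.8, -1.2]
width: 0.0001
```

Run:
```python
from h import *
c=cal('wrist'); im,d=viewer.grab_frame('wrist'); save('w4.png',im);s=sense(); print(s['time_s'],s['eef_pos'],s['tcp_rot'],s['wrist_force'])
import pickle; pickle.dump(c,open('w4c.pkl','wb')); np.save('w4i.npy',im)
```

```text
6.05 [ 0.44646879 -0.19479354  0.26137944] [-3.14036079  0.08453698 -0.00464879] [ 0.33024056  0.45945176 -0.16805821]
```

View pics/w4.png

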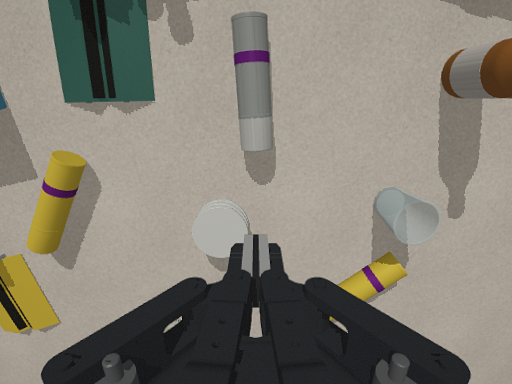

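Run:
```python
from can import *
import pickle
c=pickle.load(open('w4c.pkl','rb')); im=np.load('w4i.npy')
C,yaw=canfit(c,im,(5,154,225,280),vis='m4.png')
a=-.053; d=C[:2]-[.630,.0244]; print('rest frame',d@[np.cos(a),np.sin(a)],d@[-np.sin(a),np.cos(a)],yaw-a)
```

```text
mask [ 231   11   42  141 4727]
yaw 0.0071577031327691 y resid 0.00031718155745589653 radius 24.287478676070876
centre from band [ 0.55   -0.1971  0.025 ]
top/bottom row x [np.float64(0.08946538056339459), np.float64(-0.08882006518078928)]
rest frame -0.0681071047989037 -0.22543171054229072 0.0601577031327691
```

Run:
```python
from h import *
import pickle
s=sense(); c=cal('wrist'); print('TCP px',proj(c,s['eef_pos']), 'cam',-c[2].T@c[3],s['eef_pos'])
c1=pickle.load(open('w1c.pkl','rb')); print('w1 cam',-c1[2].T@c1[3])
for n in ('scene','side'):
    im,d=viewer.grab_frame(n); cc=cal(n); save(n+'5.png',im)
    box=(slice(165,215),slice(190,230)) if n=='scene' else (slice(160,188),slice(205,268))
    for i in (np.load(n+'0i.npy'),im):
        hsv=cv2.cvtColor(i,cv2.COLOR_RGB2HSV);H,S,V=cv2.split(hsv); pm=np.zeros(H.shape,bool); pm[box]=((H>130)&(H<165)&(S>80))[box]; ys,xs=np.nonzero(pm); print(n,xs.mean(),ys.mean(),len(xs),onz(cc,[xs.mean(),ys.mean()],.045))
    print('proj tcp',proj(cc,s['eef_pos']))
```

```text
TCP px [[256.16241882 222.32618939]] cam [ 0.5285608  -0.19877139  0.43736166] [ 0.44646879 -0.19479354  0.26137944]
w1 cam [ 0.55876278 -0.06846795  0.47251057]
scene 206.55172413793105 194.9655172413793 29 [[ 0.58852495 -0.19139678  0.045     ]]
scene 206.39285714285714 194.82142857142858 28 [[ 0.58813506 -0.19229884  0.045     ]]
proj tcp [[216.51207856 132.83072236]]
side 231.0 173.0 33 [[ 0.5852546  -0.17387891  0.045     ]]
side 231.0 173.0 33 [[ 0.5852546  -0.17387891  0.045     ]]
proj tcp [[262.93504237 127.8472442 ]]
```

View pics/side5.png

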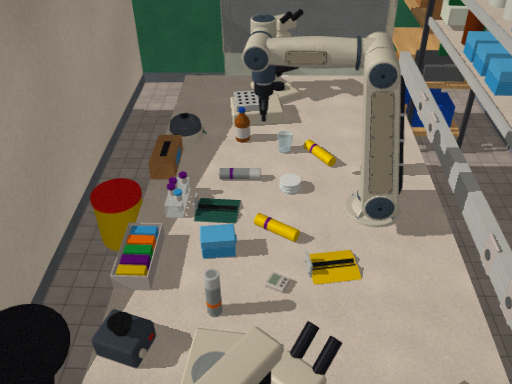

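Run:
```python
from h import *
s=sense(); R=cv2.Rodrigues(s['tcp_rot'])[0]; p=s['eef_pos']
im=cv2.imread('pics/side5.png'); cc=cal('side'); u,v=proj(cc,p)[0]
cr=im[70:150,215:315]; cr=cv2.resize(cr,None,fx=7,fy=7,interpolation=cv2.INTER_NEAREST)
for k,col in ((0,(0,0,255)),(-.019,(0,255,0)),(-.054-.019,(255,0,0))):
    q=proj(cc,p+R@[0,0,k])[0]; cv2.circle(cr,(int((q[0]-215+.5)*7),int((q[1]-70+.5)*7)),4,col,-1)
cv2.imwrite('pics/cr5.png',cr)
c=cal('wrist'); im=cv2.imread('pics/w4.png')
for k in (0,-.01,-.02,-.03,-.04): print(k,proj(c,p+R@[0,0,k])[0],proj(c,p+R@[.011,0,k])[0])
_,d=viewer.grab_frame('wrist'); P=cloud(c,d)
for r in (232,236,240,250,260): print(r,(R.T@(P[r,250]-p)).round(4),(R.T@(P[r,263]-p)).round(4))
```

```text
0 [256.16722056 222.34027341] [256.18829215 207.9878216 ]
-0.01 [256.19814701 228.67189219] [256.22105549 213.70057388]
-0.02 [256.23235661 235.68435768] [256.25739509 220.04361739]
-0.03 [256.27039277 243.49200709] [256.29792286 227.12608909]
-0.04 [256.31292323 252.23580774] [256.34339658 235.08350182]
232 [-0.1421 -0.0103  0.2614] [-0.1422  0.013   0.2615]
236 [ 0.0104 -0.0035 -0.04  ] [ 0.0102  0.0037 -0.0396]
240 [ 0.01   -0.0035 -0.0439] [ 0.0096  0.0037 -0.0431]
250 [ 0.0097 -0.0033 -0.0537] [ 0.0102  0.0034 -0.0545]
260 [ 0.0104 -0.0031 -0.0641] [ 0.0098  0.0031 -0.063 ]
```

View pics/cr5.png

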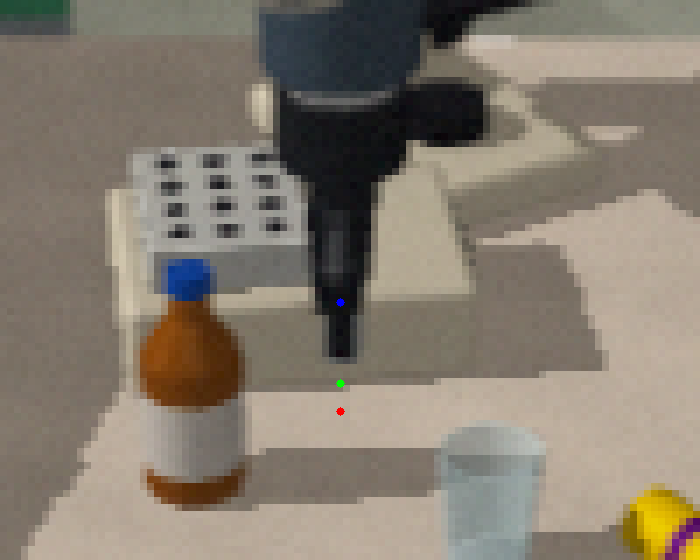

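The canister did not move. Wrist depth and the side view agree that the real fingertips end about 40 mm short of the reported TCP, so the finger passed over the can. I'll allow for this: reported z = -0.018 puts the tips at about 0.021.

Request:
{"method": "play_rows", "body": {
  "motion": [
    [[-20,-1,40],0,0.0],
    [[0,0,55],0,0.0],
    [[0,0,55],0,0.0],
    [[0,0,50],0,0.0],
    [[0,0,40],0,0.0],
    [[0,0,20],0,0.0],
    [[0,0,10],0,0.0],
    [[0,0,5],0,0.0],
    [[0,0,0],0,0.0],
    [[0,0,0],0,0.0]
  ]
}}

```text
time_s: 7.45
eef_pos: [0.4269, -0.1929, -0.014]
tcp_rot: [3.14, -0.084, 0.002]
wrist_force: [0.6, 1.0, 1.5]
width: -0.0001
```

Run:
```python
from h import *
s=sense();c=cal('wrist'); im,d=viewer.grab_frame('wrist'); save('w6.png',im);P=cloud(c,d); print(s['time_s'],s['eef_pos'],s['tcp_rot'],s['wrist_force'])
for r in (225,232,236,240,250): print(r,P[r,250].round(4),P[r,263].round(4),P[r,235].round(4),P[r,277].round(4))
```

```text
7.45 [ 0.42686353 -0.19287375 -0.01397506] [ 3.14020679e+00 -8.42669604e-02  2.44679611e-03] [0.58531058 1.04137321 1.48341277]
225 [ 0.4313 -0.189  -0.0009] [ 0.4303 -0.1976 -0.0019] [ 0.4319 -0.1791 -0.0006] [ 0.43   -0.2068 -0.0016]
232 [ 0.426  -0.1887 -0.0011] [ 4.260e-01 -1.973e-01 -3.000e-04] [ 0.4264 -0.1787 -0.0013] [ 0.4246 -0.2067 -0.0019]
236 [ 0.437  -0.1899  0.0254] [ 0.4367 -0.1972  0.0254] [ 0.4236 -0.1785 -0.001 ] [ 0.4224 -0.2066 -0.0005]
240 [ 0.4374 -0.19    0.0307] [ 0.4362 -0.197   0.0292] [ 0.5092 -0.1968  0.1619] [ 0.4188 -0.2066 -0.0016]
250 [ 0.4361 -0.1901  0.039 ] [ 0.437  -0.1968  0.0409] [ 0.4332 -0.1817  0.0333] [ 0.4322 -0.2043  0.0337]
```

View pics/w6.png

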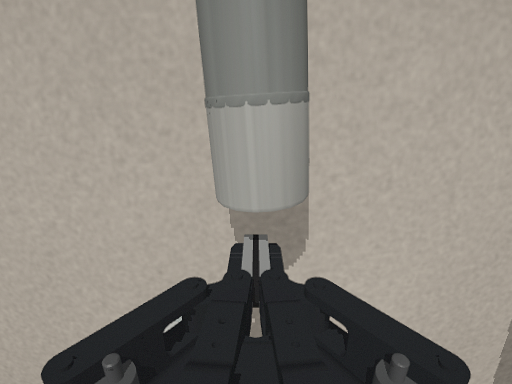

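Request:
{"method": "play_rows", "body": {
  "motion": [
    [[8,0,5],0,0.0],
    [[8,0,0],0,0.0],
    [[4,0,0],0,0.0],
    [[4,0,0],0,0.0],
    [[4,0,0],0,0.0],
    [[4,0,0],0,0.0],
    [[4,0,0],0,0.0],
    [[4,0,0],0,0.0]
  ]
}}

```text
time_s: 8.5
eef_pos: [0.4663, -0.1949, -0.0198]
tcp_rot: [-3.14, 0.084, 0.0]
wrist_force: [-2.6, 0.1, -0.5]
width: -0.0002
```

Run:
```python
from h import *
s=sense();c=cal('wrist'); im,d=viewer.grab_frame('wrist'); save('w7.png',im);print(s['time_s'],s['eef_pos'],s['wrist_force'])
```

```text
8.5 [ 0.46632019 -0.1948635  -0.01984191] [-2.55234147  0.13207748 -0.49386142]
```

View pics/w7.png

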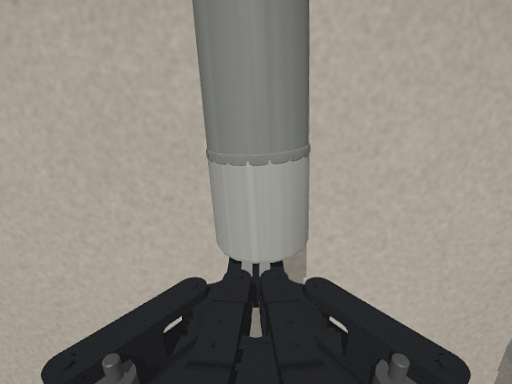

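The finger is now behind the cap (cap rim at row 258) and pushing with 2.6 N. Continuing.

Request:
{"method": "play_rows", "body": {
  "motion": [
    [[4,0,0],0,0.0],
    [[4,0,0],0,0.0],
    [[4,0,0],0,0.0],
    [[4,0,0],0,0.0],
    [[3,0,0],0,0.0],
    [[0,0,0],0,0.0],
    [[-3,0,0],0,0.0],
    [[-20,0,0],0,0.0]
  ]
}}

```text
time_s: 9.55
eef_pos: [0.4633, -0.1948, -0.0194]
tcp_rot: [3.14, -0.084, 0.003]
wrist_force: [-0.3, -0.7, -0.1]
width: 0.0002
```

Request:
{"method": "play_rows", "body": {
  "motion": [
    [[0,0,-50],0,0.0],
    [[0,0,-60],0,0.0],
    [[0,0,-60],0,0.0],
    [[0,10,-60],0,0.0],
    [[0,10,-40],0,0.0],
    [[0,0,0],0,0.0],
    [[0,0,0],0,0.0]
  ]
}}

```text
time_s: 10.42
eef_pos: [0.4608, -0.2144, 0.2496]
tcp_rot: [-3.14, 0.085, 0.001]
wrist_force: [0.9, -0.3, -0.1]
width: 0.0
```

Run:
```python
from can import *
s=sense();c=cal('wrist'); im,d=viewer.grab_frame('wrist'); save('w8.png',im);print(s['time_s'],s['eef_pos'],s['tcp_rot'],s['wrist_force'])
import pickle; pickle.dump(c,open('w8c.pkl','wb')); np.save('w8i.npy',im)
```

```text
10.425 [ 0.46078853 -0.2143629   0.2496157 ] [-3.13971890e+00  8.47132010e-02  6.06445688e-04] [ 0.93602206 -0.25863765 -0.11858888]
```

View pics/w8.png

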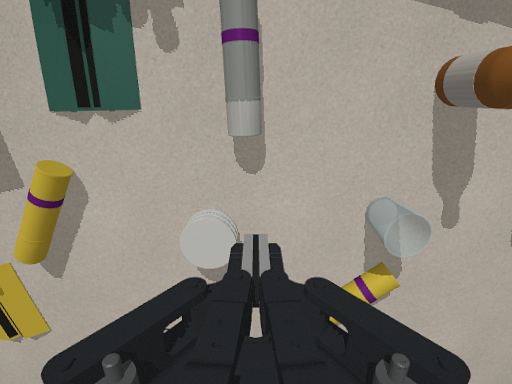

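```bash
cat >> can.py <<'E'
def rf(C,yaw,a=-.053):
    d=C[:2]-[.630,.0244]; print('rest frame x,y,ang',d@[np.cos(a),np.sin(a)],d@[-np.sin(a),np.cos(a)],yaw-a)
E
python3 - <<'E'
from can import *
import pickle
c=pickle.load(open('w8c.pkl','rb')); im=np.load('w8i.npy')
rf(*canfit(c,im,(0,138,205,270),vis='m8.png'))
E
```

```text
mask [ 220    0   42  137 4899]
yaw -0.016343057009610053 y resid 0.00025019664147692225 radius 24.3298274520601
centre from band [ 0.5858 -0.201   0.025 ]
top/bottom row x [np.float64(0.07414196289714792), np.float64(-0.08863341836397354)]
rest frame x,y,ang -0.03222003508707703 -0.22740461267055903 0.03665694299038995
```

Run:
```python
from h import *
s=sense();R=cv2.Rodrigues(s['tcp_rot'])[0];c=cal('wrist'); im,d=viewer.grab_frame('wrist');P=cloud(c,d); Q=(P-s['eef_pos'])@R
m=(d>0)&(Q[...,2]<-.03)&(np.abs(Q[...,1])<.09)&(P[...,2]>.12)&(np.abs(Q[...,0])<.06)
for h in range(0,130,5):
    k=m&(np.abs(-Q[...,2]-.0395-h/1000)<.0025)
    if k.sum(): print(h,k.sum(),'y',Q[k][:,1].min().round(3),Q[k][:,1].max().round(3),'x',Q[k][:,0].min().round(3),Q[k][:,0].max().round(3))
```

```text
0 138 y -0.013 0.012 x 0.005 0.011
5 216 y -0.014 0.013 x 0.005 0.011
10 248 y -0.014 0.013 x 0.005 0.011
15 274 y -0.014 0.013 x 0.005 0.011
20 295 y -0.014 0.013 x 0.005 0.011
25 278 y -0.014 0.013 x 0.005 0.011
30 457 y -0.014 0.008 x -0.012 0.011
35 349 y -0.022 0.021 x -0.008 0.013
40 1047 y -0.033 0.033 x -0.014 0.013
45 1605 y -0.037 0.036 x -0.013 0.014
50 3173 y -0.04 0.041 x -0.012 0.013
55 1771 y -0.045 0.045 x -0.012 0.015
60 2227 y -0.048 0.047 x -0.012 0.017
65 3475 y -0.053 0.051 x -0.012 0.018
70 4133 y -0.057 0.056 x -0.012 0.018
75 4052 y -0.061 0.061 x -0.002 0.018
80 5832 y -0.063 0.061 x -0.001 0.018
85 3481 y -0.062 0.061 x 0.005 0.02
90 1316 y -0.057 0.057 x 0.011 0.021
```

Run:
```python
from h import *
s=sense();print(s['joint_pos'].round(3),s['time_s'])
```

```text
[-0.127  0.163  0.121 -0.    -1.531  1.644] 10.525
```

Request:
{"method": "play_rows", "body": {
  "motion": [
    [[51,28,0],0,0.0],
    [[51,28,0],0,0.0],
    [[0,0,0],0.18,0.0],
    [[0,0,0],0.18,0.0],
    [[0,0,0],0.18,0.0],
    [[0,0,0],0.18,0.0],
    [[0,0,0],0.18,0.0],
    [[0,0,0],0.18,0.0],
    [[0,0,0],0.18,0.0],
    [[0,0,0],0.18,0.0]
  ]
}}

```text
time_s: 11.78
eef_pos: [0.5596, -0.2757, 0.2489]
tcp_rot: [2.299, -2.14, -0.003]
wrist_force: [0.6, 0.6, 0.3]
width: 0.0001
```

Request:
{"method": "play_rows", "body": {
  "motion": [
    [[0,0,50],0.13,0.0],
    [[0,0,60],0,0.0],
    [[0,0,60],0,0.0],
    [[0,0,50],0,0.0],
    [[0,0,30],0,0.0],
    [[0,0,16],0,0.0],
    [[0,0,0],0,0.0],
    [[0,0,0],0,0.0]
  ]
}}

```text
time_s: 12.78
eef_pos: [0.561, -0.2765, -0.0142]
tcp_rot: [-2.161, 2.278, -0.004]
wrist_force: [0.9, 0.2, 0.6]
width: 0.0001
```

Run:
```python
from h import *
s=sense(); print(s['time_s'],s['eef_pos'],s['tcp_rot'],s['wrist_force']); print(cv2.Rodrigues(s['tcp_rot'])[0].round(3))
im,d=viewer.grab_frame('scene'); save('s9.png',cv2.resize(im[130:280,150:310],None,fx=4,fy=4,interpolation=cv2.INTER_CUBIC))
```

```text
12.775 [ 0.56104788 -0.27647524 -0.01421629] [-2.16148608  2.27836872 -0.00374758] [0.86098633 0.15452219 0.59706417]
[[-0.053 -0.999  0.002]
 [-0.999  0.053 -0.001]
 [ 0.001 -0.002 -1.   ]]
```

View pics/s9.png

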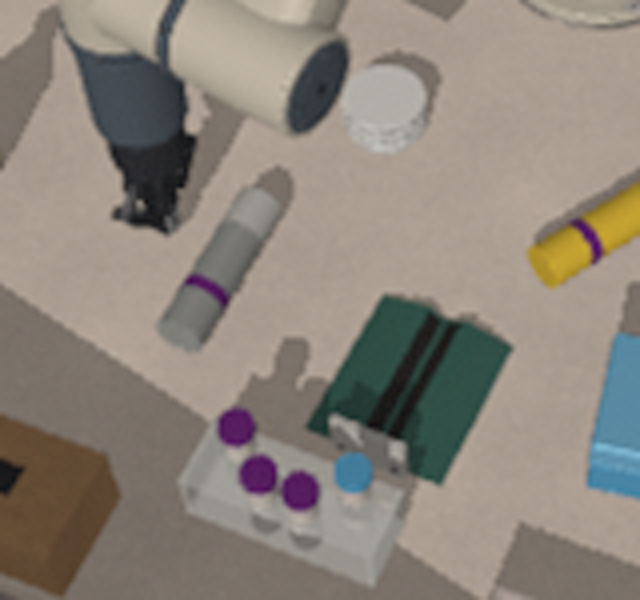

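Request:
{"method": "play_rows", "body": {
  "motion": [
    [[-15,0,4],0,0.0],
    [[-13,0,0],0,0.0],
    [[-5,0,0],0,0.0],
    [[-5,0,0],0,0.0],
    [[-5,0,0],0,0.0],
    [[-5,0,0],0,0.0],
    [[-5,0,0],0,0.0],
    [[-5,0,0],0,0.0],
    [[-5,0,0],0,0.0],
    [[-5,0,0],0,0.0]
  ]
}}

```text
time_s: 14.08
eef_pos: [0.5635, -0.2078, -0.0197]
tcp_rot: [-2.162, 2.28, -0.0]
wrist_force: [-0.1, -1.0, 0.2]
width: -0.0001
```

Run:
```python
from h import *
s=sense(); print(s['time_s'],s['eef_pos'],s['wrist_force']); 
im,d=viewer.grab_frame('scene'); save('s10.png',cv2.resize(im[130:280,150:310],None,fx=4,fy=4,interpolation=cv2.INTER_CUBIC))
```

```text
14.075 [ 0.56354298 -0.20784981 -0.01969007] [-0.12796908 -0.95632348  0.20760441]
```

View pics/s10.png

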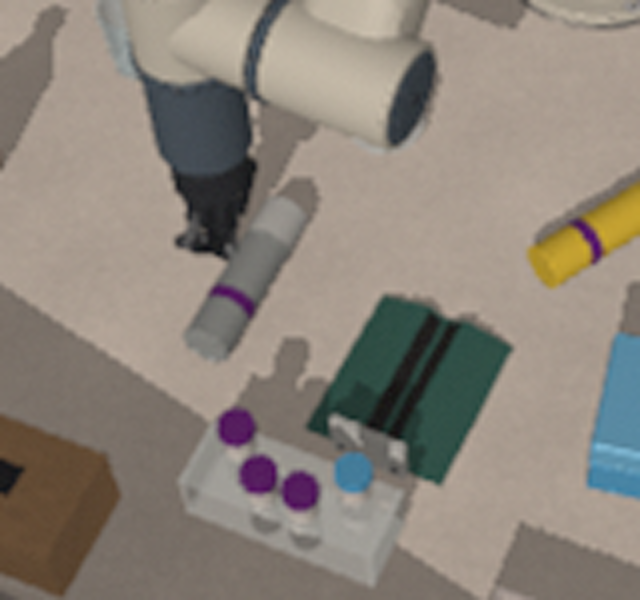

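Request:
{"method": "play_rows", "body": {
  "motion": [
    [[-6,0,0],0,0.0],
    [[-6,0,0],0,0.0],
    [[-6,0,0],0,0.0],
    [[-6,0,0],0,0.0],
    [[-6,0,0],0,0.0],
    [[-6,0,0],0,0.0],
    [[-6,0,0],0,0.0],
    [[-6,0,0],0,0.0],
    [[-6,0,0],0,0.0],
    [[-6,0,0],0,0.0]
  ]
}}

```text
time_s: 15.38
eef_pos: [0.5667, -0.1479, -0.0197]
tcp_rot: [-2.162, 2.28, -0.0]
wrist_force: [-0.1, -0.2, -0.4]
width: 0.0002
```

Request:
{"method": "play_rows", "body": {
  "motion": [
    [[-5,0,0],0,0.0],
    [[-5,0,0],0,0.0],
    [[-5,0,0],0,0.0],
    [[-5,0,0],0,0.0],
    [[-5,0,0],0,0.0],
    [[-4,0,0],0,0.0],
    [[-4,0,0],0,0.0],
    [[-4,0,0],0,0.0]
  ]
}}

```text
time_s: 16.38
eef_pos: [0.5686, -0.1111, -0.0197]
tcp_rot: [2.162, -2.28, -0.0]
wrist_force: [0.3, -0.4, 0.4]
width: -0.0001
```

Run:
```python
from h import *
s=sense(); print(s['time_s'],s['eef_pos'],s['wrist_force']); 
im,d=viewer.grab_frame('scene'); save('s11.png',cv2.resize(im[130:280,150:310],None,fx=4,fy=4,interpolation=cv2.INTER_CUBIC))
```

```text
16.375 [ 0.5686389  -0.11109555 -0.01972082] [ 0.28442634 -0.4112029   0.38534936]
```

View pics/s11.png

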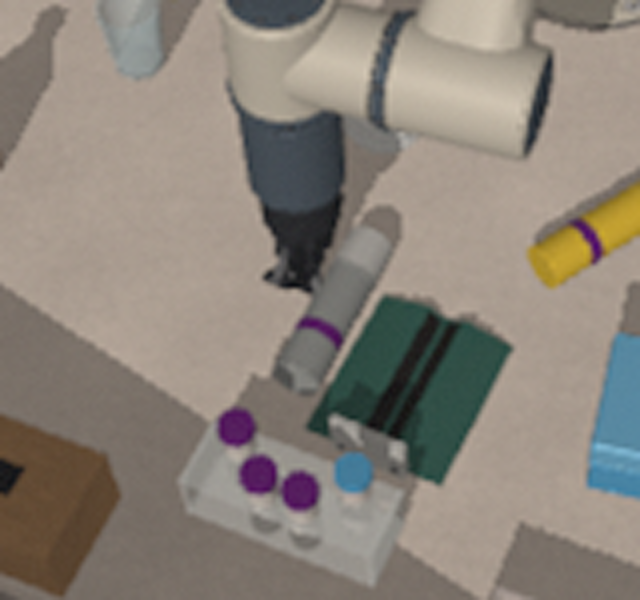

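Run:
```python
from can import *
im,d=viewer.grab_frame('scene');c=cal('scene')
H,S,V=cv2.split(cv2.cvtColor(im,cv2.COLOR_RGB2HSV)); m=((H>130)&(H<165)&(S>80)); m[:200]=0;m[225:]=0;m[:,:220]=0;m[:,245:]=0
ys,xs=np.nonzero(m); B=onz(c,[xs.mean(),ys.mean()],.047)[0]; print(B,len(xs))
for yaw in (-.016,-.053): 
    rf(B-.037*np.array([np.cos(yaw),np.sin(yaw),0]),yaw)
```

```text
[ 0.62715707 -0.06767594  0.047     ] 31
rest frame x,y,ang -0.034935870166087006 -0.09346594030234587 0.037
rest frame x,y,ang -0.034961193776887334 -0.0920972526411322 0.0
```

Request:
{"method": "play_rows", "body": {
  "motion": [
    [[-5,0,0],0,0.0],
    [[-5,0,0],0,0.0],
    [[-5,0,0],0,0.0],
    [[-5,0,0],0,0.0],
    [[-5,0,0],0,0.0],
    [[-5,0,0],0,0.0],
    [[-5,0,0],0,0.0],
    [[-5,0,0],0,0.0],
    [[-5,0,0],0,0.0],
    [[-5,0,0],0,0.0]
  ]
}}

```text
time_s: 17.73
eef_pos: [0.5714, -0.0622, -0.0192]
tcp_rot: [2.161, -2.279, 0.002]
wrist_force: [-0.4, -5.4, 2.8]
width: -0.0004
```

Run:
```python
from h import *
s=sense(); print(s['time_s'],s['eef_pos'],s['wrist_force']); 
im,d=viewer.grab_frame('scene'); save('s12.png',cv2.resize(im[130:280,150:310],None,fx=4,fy=4,interpolation=cv2.INTER_CUBIC))
```

```text
17.725 [ 0.57136437 -0.06218735 -0.01919029] [-0.44375525 -5.42496306  2.84253311]
```

View pics/s12.png

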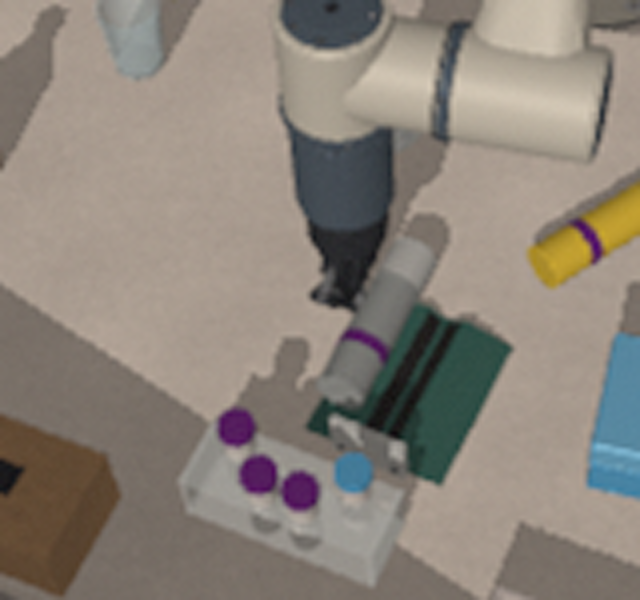

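Request:
{"method": "play_rows", "body": {
  "motion": [
    [[-4,0,0],0,0.0],
    [[-4,0,0],0,0.0],
    [[-4,0,0],0,0.0],
    [[-3,0,0],0,0.0],
    [[-3,0,0],0,0.0],
    [[-3,0,0],0,0.0],
    [[-2,0,0],0,0.0],
    [[-2,0,0],0,0.0],
    [[-2,0,0],0,0.0],
    [[-2,0,0],0,0.0]
  ]
}}

```text
time_s: 19.02
eef_pos: [0.5728, -0.0321, -0.0198]
tcp_rot: [-2.161, 2.28, 0.0]
wrist_force: [0.4, -1.6, 0.2]
width: 0.0002
```

Run:
```python
from h import *
s=sense(); print(s['time_s'],s['eef_pos'],s['wrist_force']); 
im,d=viewer.grab_frame('scene'); save('s13.png',cv2.resize(im[130:280,150:310],None,fx=4,fy=4,interpolation=cv2.INTER_CUBIC))
```

```text
19.025 [ 0.57284752 -0.03209566 -0.01975965] [ 0.36673693 -1.57189413  0.24620052]
```

View pics/s13.png

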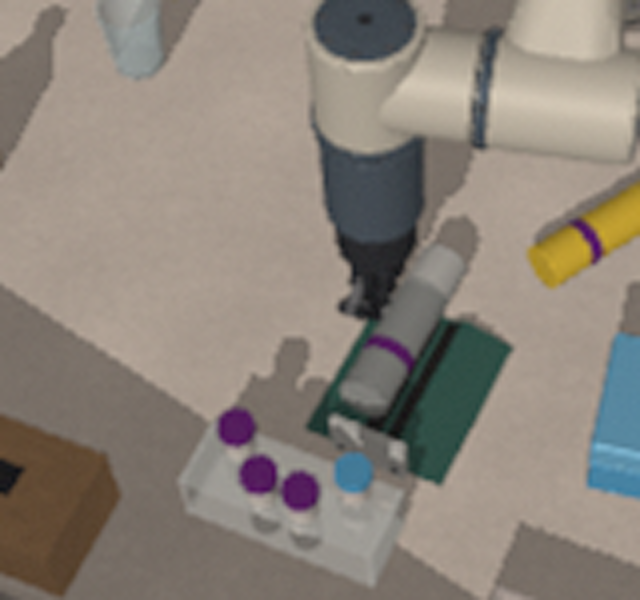

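Request:
{"method": "play_rows", "body": {
  "motion": [
    [[-2,0,0],0,0.0],
    [[-2,0,0],0,0.0],
    [[-2,0,0],0,0.0],
    [[-2,0,0],0,0.0],
    [[0,0,0],0,0.0],
    [[0,0,0],0,0.0]
  ]
}}

```text
time_s: 19.82
eef_pos: [0.5732, -0.0244, -0.0197]
tcp_rot: [2.162, -2.28, -0.0]
wrist_force: [0.6, 0.6, 0.1]
width: -0.0001
```

Run:
```python
from h import *
s=sense(); print(s['time_s'],s['eef_pos'],s['wrist_force']); 
im,d=viewer.grab_frame('scene'); save('s14.png',cv2.resize(im[130:280,150:310],None,fx=4,fy=4,interpolation=cv2.INTER_CUBIC))
```

```text
19.825 [ 0.57324959 -0.02442973 -0.01971517] [0.58445848 0.55634155 0.08464461]
```

View pics/s14.png

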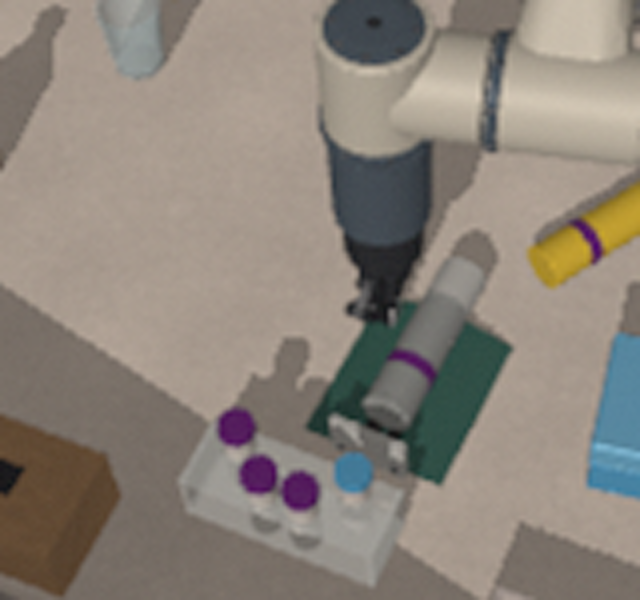

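Request:
{"method": "play_rows", "body": {
  "motion": [
    [[6,0,0],0,0.0],
    [[14,0,0],0,0.0],
    [[0,0,-55],0,0.0],
    [[0,0,-60],0,0.0],
    [[0,20,-60],0,0.0],
    [[-20,30,-55],0,0.0],
    [[-25,30,-40],-0.18,0.0],
    [[0,0,0],-0.18,0.0],
    [[0,0,0],-0.18,0.0],
    [[0,0,0],-0.18,0.0]
  ]
}}

```text
time_s: 21.12
eef_pos: [0.4961, 0.0029, 0.247]
tcp_rot: [-2.83, 1.364, -0.0]
wrist_force: [1.2, 0.2, 0.2]
width: -0.0
```

Request:
{"method": "play_rows", "body": {
  "motion": [
    [[0,0,0],-0.18,0.0],
    [[0,0,0],-0.18,0.0],
    [[0,0,0],-0.18,0.0],
    [[0,0,0],-0.18,0.0],
    [[0,0,0],-0.13,0.0],
    [[0,0,0],0,0.0],
    [[0,0,0],0,0.0]
  ]
}}

```text
time_s: 22.0
eef_pos: [0.4963, 0.0033, 0.2468]
tcp_rot: [-3.14, 0.089, 0.0]
wrist_force: [-0.4, -0.0, 0.2]
width: -0.0003
```

Run:
```python
from h import *
s=sense();c=cal('wrist'); im,d=viewer.grab_frame('wrist'); save('w15.png',im);print(s['time_s'],s['eef_pos'],s['tcp_rot'],s['wrist_force'])
import pickle; pickle.dump(c,open('w15c.pkl','wb')); np.save('w15i.npy',im)
```

```text
22.0 [0.49629769 0.0032547  0.24684405] [-3.14032249e+00  8.92776393e-02  7.45748346e-05] [-0.40352085 -0.04404287  0.19666889]
```

View pics/w15.png

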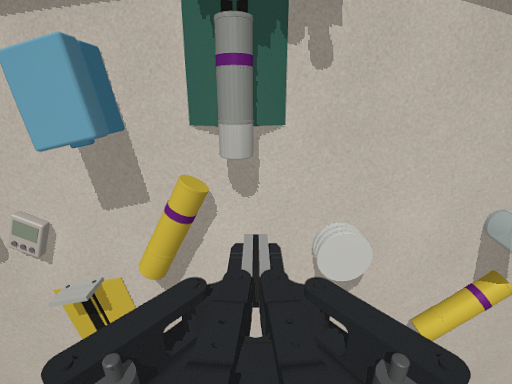

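Run:
```python
from can import *
import pickle
c=pickle.load(open('w15c.pkl','rb')); im=np.load('w15i.npy')
H,S,V=cv2.split(cv2.cvtColor(im,cv2.COLOR_RGB2HSV)); m=((H>130)&(H<165)&(S>80)); m[80:]=0;m[:40]=0;m[:,:205]=0;m[:,265:]=0
ys,xs=np.nonzero(m); B=onz(c,[xs.mean(),ys.mean()],.056)[0]; print(B,len(xs),xs.min(),xs.max(),ys.min(),ys.max())
a=-.053; C=B-.037*np.array([np.cos(a),np.sin(a),0]); rf(C,a)
cap=C-.09*np.array([np.cos(a),np.sin(a),0]); print('cap end',cap, proj(c,[cap[0],cap[1],.057]), proj(c,[cap[0],cap[1],.032]))
s=sense();R=cv2.Rodrigues(s['tcp_rot'])[0]; print('delta tool mm',R.T@(cap-s['eef_pos'])*1000)
```

```text
[0.62882988 0.02302782 0.056     ] 442 215 252 53 66
rest frame x,y,ang -0.03809578327225083 -0.001432237564243095 0.0
cap end [0.50200821 0.02975567 0.056     ] [[236.26767984 160.00632134]] [[237.42536462 156.37528112]]
delta tool mm [  4.18455314 -26.64408766 190.84944585]
```

Request:
{"method": "play_rows", "body": {
  "motion": [
    [[-11,-9,20],0,0.0],
    [[-11,-9,40],0,0.0],
    [[-10,-9,50],0,0.0],
    [[0,0,50],0,0.0],
    [[0,0,50],0,0.0],
    [[0,0,40],0,0.0],
    [[0,0,15],0,0.0],
    [[0,0,0],0,0.0],
    [[0,0,0],0,0.0]
  ]
}}

```text
time_s: 23.18
eef_pos: [0.4667, 0.0326, -0.0173]
tcp_rot: [-3.14, 0.085, -0.002]
wrist_force: [-0.5, -0.2, -0.1]
width: 0.0
```

Run:
```python
from h import *
s=sense();c=cal('wrist'); im,d=viewer.grab_frame('wrist'); save('w16.png',im);print(s['time_s'],s['eef_pos'],s['tcp_rot'],s['wrist_force'])
```

```text
23.175 [ 0.46673319  0.03255355 -0.01726179] [-3.14008344e+00  8.49507810e-02 -2.49225445e-03] [-0.50433978 -0.15505989 -0.12515487]
```

View pics/w16.png

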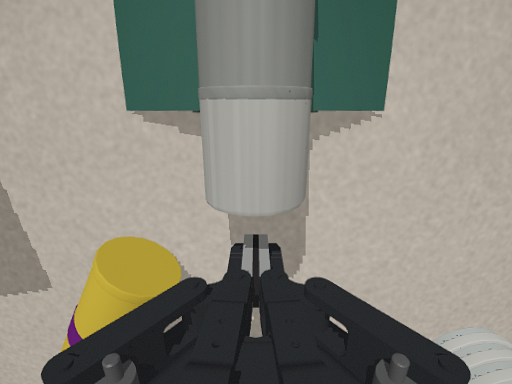

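Request:
{"method": "play_rows", "body": {
  "motion": [
    [[8,0,0],0,0.0],
    [[8,0,0],0,0.0],
    [[4,0,0],0,0.0],
    [[4,0,0],0,0.0],
    [[4,0,0],0,0.0],
    [[4,0,0],0,0.0],
    [[4,0,0],0,0.0],
    [[4,0,0],0,0.0],
    [[4,0,0],0,0.0],
    [[4,0,0],0,0.0]
  ]
}}

```text
time_s: 24.48
eef_pos: [0.5141, 0.0298, -0.0182]
tcp_rot: [-3.14, 0.085, 0.0]
wrist_force: [-2.3, 0.3, -1.0]
width: 0.0001
```

Request:
{"method": "play_rows", "body": {
  "motion": [
    [[2,0,0],0,0.0],
    [[2,0,0],0,0.0]
  ]
}}

```text
time_s: 24.72
eef_pos: [0.5178, 0.0296, -0.0182]
tcp_rot: [3.14, -0.085, -0.0]
wrist_force: [-2.1, 0.2, -0.7]
width: 0.0
```

```bash
cat > band.py <<'E'
from can import *
im,d=viewer.grab_frame('scene');c=cal('scene');s=sense(); print(s['time_s'],s['eef_pos'],s['wrist_force'])
H,S,V=cv2.split(cv2.cvtColor(im,cv2.COLOR_RGB2HSV)); m=((H>130)&(H<165)&(S>80)); m[:205]=0;m[235:]=0;m[:,:238]=0;m[:,275:]=0
ys,xs=np.nonzero(m); B=onz(c,[xs.mean(),ys.mean()],.055)[0]; print(B,len(xs)); a=-.053
rf(B-.037*np.array([np.cos(a),np.sin(a),0]),a)
save('b%d.png'%(s['time_s']*100),cv2.resize(im[190:265,210:300],None,fx=8,fy=8,interpolation=cv2.INTER_CUBIC))
E
python3 band.py; ls pics | grep ^b
```

```text
24.775 [ 0.51811985  0.02956391 -0.01811962] [-0.8806407  -0.63125359 -0.74579678]
[0.65809474 0.02680297 0.055     ] 34
rest frame x,y,ang -0.009072007592602726 0.003887920295751444 0.0
b2477.png
```

Request:
{"method": "play_rows", "body": {
  "motion": [
    [[1,0,0],0,0.0],
    [[1,0,0],0,0.0],
    [[1,0,0],0,0.0]
  ]
}}

```text
time_s: 25.15
eef_pos: [0.5208, 0.0294, -0.0181]
tcp_rot: [3.14, -0.084, -0.0]
wrist_force: [-2.4, 0.1, -0.3]
width: 0.0002
```

Request:
{"method": "play_rows", "body": {
  "motion": [
    [[1,0,0],0,0.0]
  ]
}}

```text
time_s: 25.28
eef_pos: [0.5218, 0.0294, -0.0181]
tcp_rot: [3.14, -0.084, 0.0]
wrist_force: [-2.2, 0.7, 0.2]
width: -0.0002
```

Request:
{"method": "play_rows", "body": {
  "motion": [
    [[1,0,0],0,0.0]
  ]
}}

```text
time_s: 25.4
eef_pos: [0.5228, 0.0293, -0.0182]
tcp_rot: [3.14, -0.084, -0.0]
wrist_force: [-1.6, -0.1, -0.1]
width: 0.0001
```

Still sliding at about 2 N, so I'll carry on in 1 mm steps until the force jumps.

Request:
{"method": "play_rows", "body": {
  "motion": [
    [[1,0,0],0,0.0]
  ]
}}

```text
time_s: 25.52
eef_pos: [0.5231, 0.0292, -0.0183]
tcp_rot: [3.14, -0.085, -0.002]
wrist_force: [-6.8, 0.9, 1.8]
width: -0.0002
```

Request:
{"method": "play_rows", "body": {
  "motion": [
    [[0.5,0,0],0,0.0]
  ]
}}

```text
time_s: 25.65
eef_pos: [0.5231, 0.029, -0.0184]
tcp_rot: [3.14, -0.085, -0.004]
wrist_force: [-6.3, 1.2, 2.4]
width: -0.0002
```

Request:
{"method": "play_rows", "body": {
  "motion": [
    [[0.5,0,0],0,0.0]
  ]
}}

```text
time_s: 25.78
eef_pos: [0.5229, 0.0289, -0.0186]
tcp_rot: [3.14, -0.085, -0.005]
wrist_force: [-8.0, 0.2, 2.9]
width: -0.0
```

```bash
python3 band.py
```

```text
25.825 [ 0.52293784  0.02885659 -0.0186526 ] [-6.0080707   0.71949304  1.21418436]
[0.66322955 0.02669198 0.055     ] 34
rest frame x,y,ang -0.003938530041479965 0.004049103707699391 0.0
```

The tool stalled at x = 0.523 with the force up at 6–8 N, so the base is against the stop. Backing off and checking from above.

Request:
{"method": "play_rows", "body": {
  "motion": [
    [[-4,0,0],0,0.0],
    [[-16,0,0],0,0.0],
    [[-15,0,-20],0,0.0],
    [[0,0,-55],0,0.0],
    [[0,0,-60],0,0.0],
    [[0,0,-60],0,0.0],
    [[0,0,-60],0,0.0],
    [[0,0,0],0,0.0],
    [[0,0,0],0,0.0]
  ]
}}

```text
time_s: 26.95
eef_pos: [0.4901, 0.0313, 0.2369]
tcp_rot: [-3.14, 0.085, -0.002]
wrist_force: [0.3, -0.1, -0.2]
width: -0.0003
```

```bash
python3 band.py
python3 - <<'E'
from can import *
c=cal('wrist'); im,d=viewer.grab_frame('wrist'); save('w17.png',im)
for n in ('side','scene'):
    im,_=viewer.grab_frame(n); save(n+'17.png',im)
    i0=cv2.imread(f'pics/{n}0.png'); 
im=cv2.imread('pics/side17.png'); cv2.imwrite('pics/side17c.png',cv2.resize(im[150:270,150:310],None,fx=4.5,fy=4.5,interpolation=cv2.INTER_CUBIC))
E
```

```text
27.0 [0.48960534 0.03112663 0.23604971] [-0.51826334  0.44731999 -0.24663303]
[0.66332655 0.02590709 0.055     ] 37
rest frame x,y,ang -0.003800089074258061 0.0032704491533124954 0.0
```

View pics/w17.png

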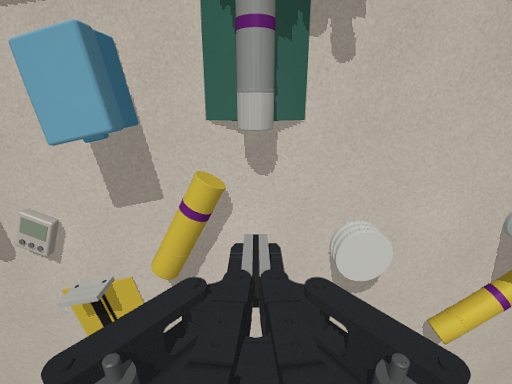

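View pics/side17c.png

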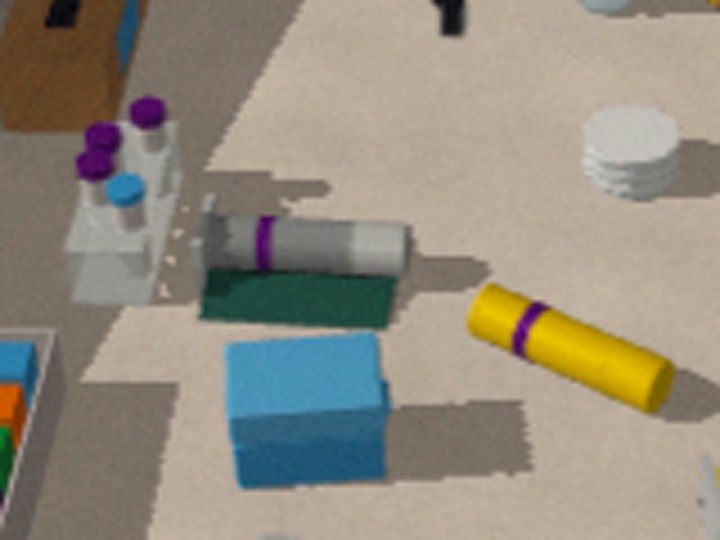

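View pics/scene17.png

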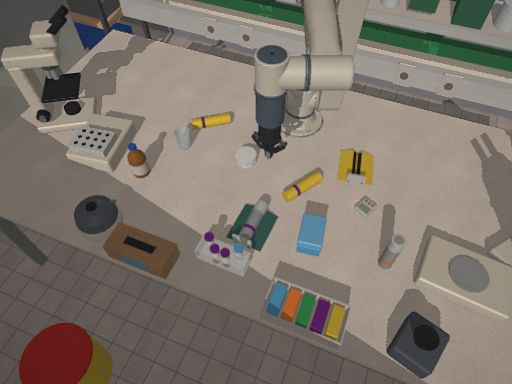

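The wrist view shows the canister centred in the rest: can at columns 237–275, rest at 203–307. It sticks out slightly past the near edge and touches the stop in the side view. The bystanders look unmoved, so I'm handing in.

```bash
python3 -c "
from h import *
print(env.hand_in())"
```

```text
the job is handed in; nothing more can be done
None
```

The canister with the purple band is in the groove of the V-rest with its base against the end stop. I handed the job in at about 27 s, and `hand_in()` gave no verdict.

**What I did**
- I first pushed the cap end about 35 mm along the bench, with the fingers shut. This gave it room for its drift while rolling and reduced its skew to the rest from about 0.06 to 0.04 rad.
- I then rolled it by its side up the right-hand ramp and over the crest into the groove, with the highest force reading about 5.6 N.
- Last, I pushed on the cap until the tool stalled and the force rose from about 2 N to 6–8 N, then backed off and raised the arm clear.

**Last checks**
- **Position along the groove:** the scene camera puts the canister's middle at x ≈ -4 mm in the rest frame, against -5 mm for fully home. It had not moved after I backed off.
- **Centring:** the wrist view shows it central and parallel to within about a pixel, and sticking out slightly past the near end as it should.
- **Bystanders:** in the final pictures they look unmoved. I checked these by eye and did not measure them.

**What failed or disagreed**
- My first endwise push missed. The real fingertips end about 40 mm short of the reported TCP, so the fingers passed over the can without touching it. Wrist depth and the side view agreed on the offset, and I corrected for it afterwards.
- The scene camera alone gave a sideways offset of about 3 mm, while the wrist view showed it centred. I put this down to calibration error.

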